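# Hang the sweets tray on its twin-peg counter stand

### The job

Pick up the plywood sweets tray by its upright handle and hang it on the wooden counter stand, with one peg of the stand through each of its two holes, lowering it until it rests flat on the peg bar before you let go. Feel for the pegs gently: never press or push the tray against the stand with more than 30 N, and do not let it drop. Leave the jar, the tin and the carton where they are.

Things in the scene. Friction and masses are not known exactly. Their poses are not given: they have to be found in the camera images.
- tray: loose plywood tray, 0.2 to 0.45 kg, flat on the counter at the start. Origin: centre of its underside; z up. Board 90 mm (x) x 240 mm (y) x 10 mm thick, a lip 5 mm wide and 8 mm high along both long edges, an upright handle in the middle, two holes. The same after a half turn: either hole may take either peg.
- tray_handle (a point): middle of the tray's handle, 45 mm above the tray's underside; the handle is an upright board 14 mm thick (tray x), 90 mm long (tray y), its top 60 mm above the underside; grip it across x from above. Axes as the tray.
- tray_hole0 (a point): centre of the hole at tray y = -85 mm (x = 0), at the underside; round through hole 12.5 mm in diameter, sharp-edged
- tray_hole1 (a point): the same, the hole at tray y = +85 mm
- stand: dark wooden stand fixed to the counter. Origin: centre of its underside; z up. Base 110 (x) x 250 (y) x 15 mm; uprights carry a channel along y in which the peg bar lies: 40 mm wide (x), 210 mm long (y), flat top 90 mm above the origin (channel cheeks lower, 80 mm). Hung home, the tray's underside is at 90 mm and the pegs stand 20 mm out of its board.
- stand_seat (a point): point of the stand 90 mm above its origin, level with the bar's top. Two steel pegs, 10 mm thick, 30 mm tall, rim of the flat tip bevelled 1 mm, stand on the bar at x = 0, 170 mm apart along y. The stiff bar (80 N to shift) was set by hand: the pegs' midpoint lies anywhere within 20 mm in y of this point; that shift is NOT in this pose and must be felt or seen.
- jar: bystander: amber glass jar with a steel lid, 72 mm across, 120 mm tall; origin at the centre of its underside
- tin: bystander: round tin, 68 mm across, 100 mm tall; origin at the centre of its underside
- carton: bystander: upright cardboard carton, 50 x 90 x 120 mm; origin at the centre of its underside

How it is judged:
By the outcome, as a careful person would: the job done as asked, in the order asked, and still so for the second after the job is handed in, with the robot touching nothing.
It also fails if it takes over 64 s, if anything falls off the work surface, if the arm or the gripper's body presses on something with over 40 N, if the wrist force passes 120 N, or if a joint passes its speed limit or range.

### The arm

A 7-joint arm with a two-finger parallel gripper is mounted at the origin on the work surface. World frame = base frame: x ahead of the robot, y to its left, z up, the work surface at z = 0. Lengths are in m, angles in rad, forces in N, time in s.
With the tool pointing down it reaches from about 0.425 to 0.875 m from the base axis. Payload 8.4 kg.
Tool frame: the origin (TCP) lies midway between the tips of the shut fingers; the grasp point (between the pads) lies 19 mm behind it; z points along the fingers, y is the line along which they close (so a half turn about z gives the same grasp; the last joint's range is limited). The gripper opens to 87 mm and grips with 3 to 60 N. Pads are 19 mm wide; open, the fingers measure 117 mm over their backs; the gripper's body (75 mm by 190 mm) begins 51 mm behind the grasp point.
Start: joints at [-1.392, 0.333, 0.04, 1.465, -0.013, 1.343, -0.059], TCP at [0.178, 0.625, 0.223] pointing down, gripper open.
Joint ranges: [-2.58, 2.58], [-0.38, 2.09], [-1.3, 1.39], [0.25, 2.4], [-1.5, 4.64], [0.08, 2.09], [-2.65, 2.65]. Speed limits (rad/s): [2.22, 2.22, 2.79, 2.79, 3.14, 3.14, 3.14].

### API

Orientations are given as [roll, pitch, yaw] about the fixed x, y, z axes, in that order (R = Rz(yaw) Ry(pitch) Rx(roll)).
In Python, from cell import bot gives the robot as it stands.
- The arm moves only by the tool send_rows, never from a script. Its arguments are lists of equal length, an entry for each row: "claw": the closure, from 0 (fully open) to 1 (shut); "linear": the shift along the world's x, y, z in mm, a list of three; "delta_rot": the turn, a rotation vector about the world's x, y, z in degrees, a list of three. In form: {"claw": [claw, ...], "linear": [[x, y, z], ...], "delta_rot": [[wx, wy, wz], ...]}. A call has 1 to 5 rows; each row is the pose to reach, as a shift and turn from the pose commanded when the call began; what a row does not reach only later rows make up. A row lasts 1/8 s, in which the tool goes at most 62.5 mm and 10.7 degrees, less where a joint would pass 70% of its speed; a pose out of reach is approached as far as the arm can. A call with a gripper value outside its range is refused whole. The fingers move at their own pace and stop on an object; "newtons" is the grip in N (left out, the last holds). Time passes only in rows, so rows that repeat a pose let the fingers close. It gives the time, the measured TCP pose, the force, the opening and the grip force at its end, in the units of the state.
- bot.sense(): the state, without advancing time (a new reading comes with each control period).
- bot.get_image(name): name is "side" or "top" or "wrist"; returns a dict with "frame" (420x560x3 uint8, red, green, blue), "depth" (420x560 float32, m along the optical axis (not along the pixel's ray), 0 where there is no reading), "fx", "fy", "cx", "cy" (pixels), "R" (3x3) and "t" (3): a world point X has camera coordinates R X + t; the wrist camera has in their place "T_tool_cam" (4x4, takes a point from camera to tool coordinates, whose origin is the TCP and whose axes are the flange's). Camera axes: x right, y down, z forward; pixel columns grow to the right and rows downward; lengths in m; the calibration is good to about 2 mm. A picture is of the moment at which its call begins: read the wrist's pose just before it.
- bot.close_job(): hands the job in; it is judged then, once.
The state is a dict: "time": time; "qpos": joint angles; "qvel": joint speeds; "tau": joint torques, N m; "ee_pos": TCP position; "tcp_rot": TCP orientation; "ft_force": force on the tool from outside, world axes, zero at the start; "wrist_torque": the same for the moment, N m; "finger_gap": opening from 0.0 (shut) to 1.0 (fully open); "gripper_force": force on a finger pad.
Only numpy, scipy, OpenCV 4.12 (cv2) and the standard library are available. Lean on these libraries where they do the work, as an engineer would, in place of code of your own. Each camera call takes 0.05 s, during which the arm holds its last target. There are 200 camera calls.

## Working session

There is one attempt and no reset: what is moved stays moved. The work goes in short steps, Python scripts to look and compute and a tool call to move; the robot and the scene stay as the last step left them, time stands still between calls to the robot, and variables do not carry over. Pictures are saved under pics/ and viewed, at most 10 in all, crops included, and the job is handed in when it is done.

Besides the shell and the picture viewer there is one more tool, called after ">>>" as a command line: name --argument value ..., lists and objects as JSON in quotes. send_rows: Moves the arm, as the interface text tells. Its arguments: {"type":"object","properties":{"claw":{"type":"array","items":{"type":"number"}},"linear":{"type":"array","items":{"type":"array","items":{"type":"number"}}},"delta_rot":{"type":"array","items":{"type":"array","items":{"type":"number"}}},"newtons":{"type":"number"}},"required":["claw","linear","delta_rot"]}

```bash
ls; mkdir -p pics
python3 - <<'E'
from cell import bot
import cv2,numpy as np,pickle
s=bot.sense();print(s)
d={}
for n in("side","top","wrist"):
    d[n]=bot.get_image(n)
    i=d[n];print(n,i["fx"],i["fy"],i["cx"],i["cy"],i.get("R"),i.get("t"),i.get("T_tool_cam"))
pickle.dump((s,d),open("v0.pkl","wb"))
for n in d: cv2.imwrite(f"pics/{n}0.png",d[n]["frame"][:,:,::-1])
E
```

```text
pics
{'time': 0.0, 'qpos': array([-1.39220906,  0.33390706,  0.03984467,  1.4662781 , -0.01339284,
        1.34329403, -0.0585208 ]), 'qvel': array([-0.00143266, -0.00052903, -0.00033033, -0.00138512, -0.00086837,
        0.00103564,  0.00028784]), 'tau': array([ 1.05306322e-04, -6.56356144e+01,  1.33534145e+00, -4.03799200e+01,
       -5.96879725e-02,  4.47654014e-02,  1.28384549e-04]), 'ee_pos': array([0.17813277, 0.62462404, 0.22165802]), 'tcp_rot': array([-3.13997529e+00,  1.07446720e-04,  2.86379651e+00]), 'ft_force': array([-0.47247034,  0.3435531 ,  0.76028782]), 'wrist_torque': array([-0.00104877,  0.03975091, -0.02141525]), 'gripper_force': 0.0, 'finger_gap': 1.0012677011560094}
side 430.1050539449572 430.1050539449572 292.12885172434505 211.05126868406674 [[-0.99389702 -0.10929643 -0.01493305]
 [-0.06066307  0.65460015 -0.75353741]
 [ 0.09213412 -0.74803271 -0.6572354 ]] [0.59057077 0.09009853 1.27315655] None
top 379.54881081051076 379.54881081051076 277.6831163501027 210.4195246785786 [[ 0.00307723 -0.9999078   0.01322596]
 [-0.99507378 -0.00437239 -0.09904069]
 [ 0.09908939 -0.01285604 -0.99499548]] [-0.01881606  0.60259425  1.18734166] None
wrist 342.099189837186 342.099189837186 274.701015073185 207.3155700286262 None None [[-6.17922438e-05 -9.62463420e-01 -2.71411424e-01  7.41202672e-02]
 [ 9.99999986e-01 -1.75794190e-05 -1.65330901e-04  1.29341280e-04]
 [ 1.54353689e-04 -2.71411430e-01  9.62463408e-01 -1.63592262e-01]
 [ 0.00000000e+00  0.00000000e+00  0.00000000e+00  1.00000000e+00]]
```

View pics/top0.png

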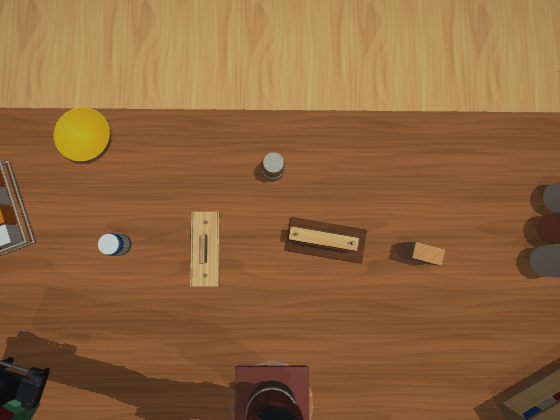

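View pics/side0.png

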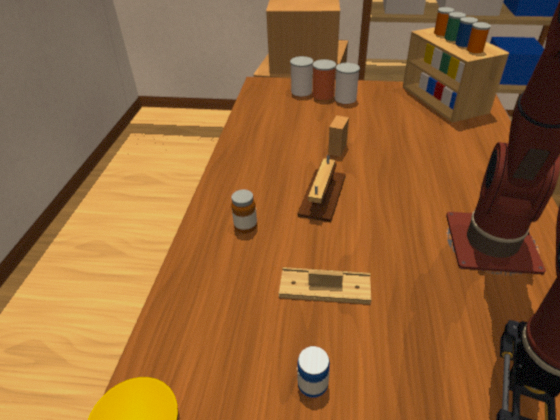

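Top view: tray centre about (205,249), with its long axis along the rows; stand about (325,240), with the bar from (290,230) to (358,245). The jar is at (273,165), the tin at (112,244) and the carton at (428,253). I'll zoom in on the tray and stand to measure them.

```bash
cat > h.py <<'E'
import numpy as np,cv2,pickle
def ray(i,u,v,z):
    """pixel -> world point on plane z"""
    R,t=i["R"],i["t"]; C=-R.T@t
    d=R.T@np.array([(u-i["cx"])/i["fx"],(v-i["cy"])/i["fy"],1])
    return C+d*(z-C[2])/d[2]
def proj(i,X):
    c=i["R"]@np.array(X)+i["t"]; return np.array([i["fx"]*c[0]/c[2]+i["cx"],i["fy"]*c[1]/c[2]+i["cy"]])
E
python3 - <<'E'
from h import *
s,d=pickle.load(open("v0.pkl","rb")); t=d["top"]; f=t["frame"]
hsv=cv2.cvtColor(f,cv2.COLOR_RGB2HSV)
print(hsv[230,197],hsv[237,320],hsv[300,300],f[249,203],f[230,197],f[237,320],f[250,300])
g=f.astype(int)
m=((g[:,:,1]>110)&(g[:,:,2]>60)).astype(np.uint8); m[:180]=0;m[320:]=0
for c in cv2.findContours(m,cv2.RETR_EXTERNAL,cv2.CHAIN_APPROX_NONE)[0]:
    if cv2.contourArea(c)>200: print(cv2.minAreaRect(c),cv2.contourArea(c))
r=lambda a,k:cv2.resize(a,None,fx=k,fy=k,interpolation=cv2.INTER_CUBIC)
A=r(f[205:295,180:230],6);B=r(f[210:270,280:370],5)[:, :]
C=r(d["side"]["frame"][150:222,290:350],4)
W=np.zeros((590,790,3),np.uint8)
W[:540,:300]=A;W[:300,310:760]=B;W[302:590,310:550]=C
cv2.imwrite("pics/crop1.png",W[:,:,::-1])
E
```

```text
[ 19 108 191] [ 20 116 191] [ 13 161 144] [170 138  94] [191 162 110] [191 161 104] [88 55 36]
((428.3235778808594, 253.20590209960938), (29.831880569458008, 16.24988555908203), 14.03624439239502) 443.5
((108.0, 244.0), (20.0, 20.0), 90.0) 326.5
((323.396728515625, 238.10960388183594), (68.89873504638672, 12.884045600891113), 9.619728088378906) 810.5
((204.64401245117188, 248.5124053955078), (28.687002182006836, 75.52449035644531), 1.1017061471939087) 2047.5
```

View pics/crop1.png

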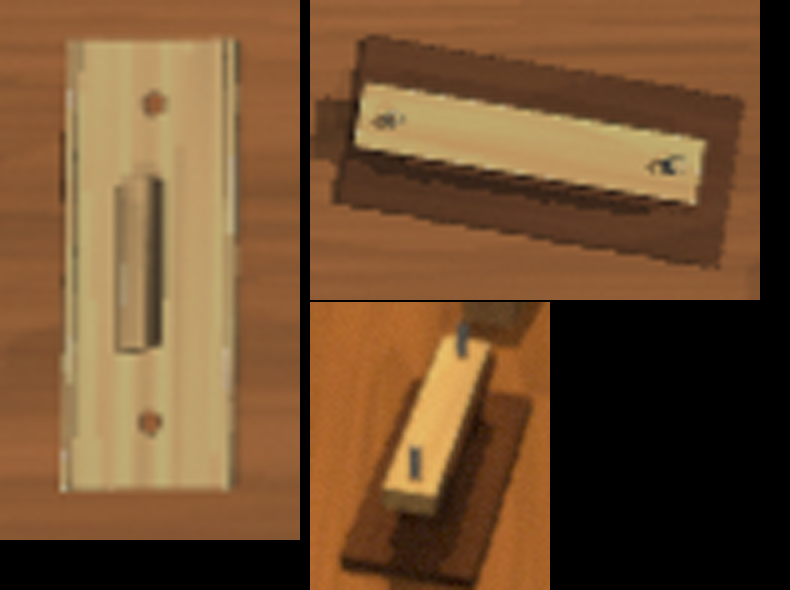

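The crop shows the two tray holes at about (205.5,222) and (205,275.5) in the top image. The pegs are at about (295.5,234) and (351,243). In the side view, their tips are at about (328,156) and (316,187).

Run:
```python
from h import *
s,d=pickle.load(open("v0.pkl","rb")); t=d["top"]; sd=d["side"]
h0=ray(t,205.5,222.2,.01);h1=ray(t,204.9,275.5,.01);print("holes",h0,h1,(h0+h1)/2,np.linalg.norm(h0-h1),np.degrees(np.arctan2(*(h0-h1)[:2])))
c=ray(t,204.64,248.5,.012);print("tray c",c)
p0=ray(t,295.6,234,.105);p1=ray(t,351,243,.105);print("pegs top",p0,p1,np.linalg.norm(p0-p1),(p0+p1)/2)
# side: bases and tips
for u,v,z in((327.9,156,.12),(326.9,164,.09),(316.2,187,.12),(316.2,194.5,.09)): print("side",ray(sd,u,v,z),z)
print("bar",ray(t,323.4,238.1,.09))
# stand base from dark mask
g=t["frame"].astype(int); m=((g.sum(2)<190)).astype(np.uint8);
k=np.array([[283,217],[366,230],[364,263],[285,250]]);mm=np.zeros_like(m);cv2.fillConvexPoly(mm,cv2.convexHull(np.array([[284,212],[372,226],[368,268],[282,252]])),1)
lum=m*mm; cs=cv2.findContours(lum,cv2.RETR_EXTERNAL,cv2.CHAIN_APPROX_NONE)[0]
cc=cv2.minAreaRect(np.vstack(cs));print(cc)
print([ray(t,u,v,.015)[:2] for u,v in cv2.boxPoints(cc)])
print("jar",ray(t,273,160,.12),"carton",ray(t,428,253,.12),"tin",ray(t,108,244,.1))
```

```text
holes [0.56524324 0.21711472 0.01      ] [0.39449275 0.21529445 0.01      ] [0.479868   0.21620459 0.01      ] 0.1707601920609214 89.38922556197387
tray c [0.48039625 0.21766619 0.012     ]
pegs top [ 0.52452197 -0.06943284  0.105     ] [ 0.49822705 -0.23521237  0.105     ] 0.16785193985653357 [ 0.51137451 -0.15232261  0.105     ]
side [ 0.49946755 -0.22926798  0.12      ] 0.12
side [ 0.50146513 -0.2264785   0.09      ] 0.09
side [ 0.52653492 -0.06075619  0.12      ] 0.12
side [ 0.5259794  -0.06224649  0.09      ] 0.09
bar [ 0.51296985 -0.15465315  0.09      ]
((323.0108947753906, 239.53573608398438), (82.08357238769531, 34.407588958740234), 9.619728088378906)
[array([ 0.47749479, -0.02354138]), array([ 0.58700556, -0.04191453]), array([ 0.54349316, -0.30435979]), array([ 0.43445667, -0.28363869])]
jar [ 0.74607669 -0.00084391  0.12      ] carton [ 0.46934115 -0.45953422  0.12      ] tin [0.49296704 0.4894303  0.1       ]
```

>>> send_rows --claw '[0,0,0,0,0]' --linear '[[30,-41,5],[60,-82,15],[90,-123,15],[120,-164,15],[150,-205,15]]' --delta_rot '[[0,0,3],[0,0,6],[0,0,9],[0,0,12],[0,0,16.5]]'

```text
time: 0.78
ee_pos: [0.329, 0.4184, 0.2374]
tcp_rot: [-3.142, -0.0, -3.129]
ft_force: [0.1, -0.6, -0.2]
finger_gap: 1.0
gripper_force: 0.0
```

>>> send_rows --claw '[0,0,0,0,0]' --linear '[[38,-51,0],[76,-102,0],[114,-153,-5],[152,-204,-10],[152,-204,-10]]' --delta_rot '[[0,0,0],[0,0,0],[0,0,0],[0,0,0],[0,0,0]]'

```text
time: 1.4
ee_pos: [0.4825, 0.211, 0.2273]
tcp_rot: [-3.14, 0.0, -3.139]
ft_force: [-0.4, 0.7, -0.1]
finger_gap: 0.996
gripper_force: 0.0
```

```bash
cat >> h.py <<'E'
from scipy.spatial.transform import Rotation as Ro
def wristcam(bot):
    s=bot.sense(); i=bot.get_image("wrist")
    T=np.eye(4);T[:3,:3]=Ro.from_euler("xyz",s["tcp_rot"]).as_matrix();T[:3,3]=s["ee_pos"]
    W=np.linalg.inv(T@i["T_tool_cam"]); i["R"]=W[:3,:3]; i["t"]=W[:3,3]
    return s,i
E
python3 - <<'E'
from cell import bot
from h import *
s,i=wristcam(bot); print(s["time"],s["ee_pos"],np.degrees(s["tcp_rot"]),s["qpos"])
pickle.dump((s,i),open("w1.pkl","wb")); cv2.imwrite("pics/w1.png",i["frame"][:,:,::-1])
print(proj(i,[.565,.217,.01]),proj(i,[.3945,.215,.01]))
E
```

```text
1.4 [0.48252275 0.21102695 0.22728772] [-1.79909959e+02  2.06507061e-02 -1.79867505e+02] [-0.8479564   0.07322831  0.37140474  1.77289795 -0.02593222  1.30092812
  1.10257556]
[279.79607235 246.83748781] [278.92249376  97.13806039]
```

View pics/w1.png

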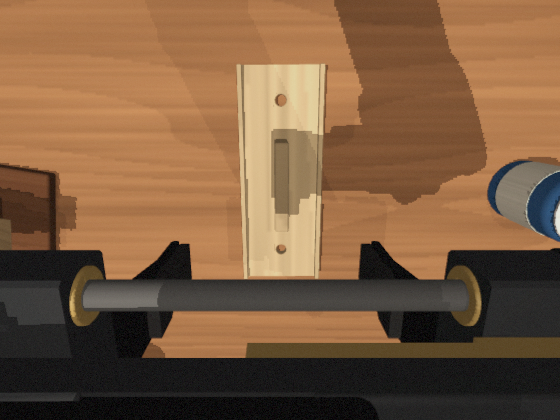

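The wrist view shows the tray between the fingers. Its holes are at about (281,99.5) and (281,249), and the handle spans rows 139-231.

Run:
```python
from h import *
s,i=pickle.load(open("w1.pkl","rb")); g=i["frame"].astype(int).sum(2)
P=[]
for u,v in((281,99),(281,249)):
    w=g[v-9:v+10,u-9:u+10]; m=(w<np.median(w)-110).astype(np.uint8); M=cv2.moments(m,True)
    c=(u-9+M["m10"]/M["m00"],v-9+M["m01"]/M["m00"]); P.append(ray(i,*c,.01)); print(c,M["m00"],P[-1])
a,b=P; print((a+b)/2,np.linalg.norm(a-b),np.degrees(np.arctan2((b-a)[1],(b-a)[0])))
print("handle",ray(i,281.5,139,.06),ray(i,281.5,231,.06))
```

```text
(280.2212389380531, 99.60176991150442) 113.0 [0.39698987 0.21639365 0.01      ]
(280.5, 249.0) 78.0 [0.56778033 0.21786081 0.01      ]
[0.4823851  0.21712723 0.01      ] 0.17079675797218077 0.49218221885962354
handle [0.43424427 0.21715558 0.06      ] [0.52699524 0.2178652  0.06      ]
```

>>> send_rows --claw '[0,0,0,0,0]' --linear '[[3,-34,15],[6,-68,30],[9,-102,45],[12,-136,60],[16,-170,83]]' --delta_rot '[[0,0,-10],[0,0,-20],[0,0,-30],[0,0,-40],[0,0,-50]]'

```text
time: 2.08
ee_pos: [0.4955, 0.0468, 0.3107]
tcp_rot: [-3.141, -0.001, 2.276]
ft_force: [0.3, -0.5, 0.0]
finger_gap: 0.997
gripper_force: 0.0
```

>>> send_rows --claw '[0,0,0,0,0]' --linear '[[4,-42,0],[8,-85,0],[12,-128,0],[16,-171,0],[16,-171,0]]' --delta_rot '[[0,0,-10],[0,0,-20],[0,0,-30],[0,0,-40],[0,0,-49]]'

```text
time: 2.7
ee_pos: [0.5121, -0.1271, 0.3107]
tcp_rot: [3.141, 0.001, 1.415]
ft_force: [-0.7, 0.7, 0.3]
finger_gap: 0.999
gripper_force: 0.0
```

>>> send_rows --claw '[0]' --linear '[[0,0,0]]' --delta_rot '[[0,0,0]]'

```text
time: 2.82
ee_pos: [0.5125, -0.1235, 0.3104]
tcp_rot: [-3.141, -0.0, 1.426]
ft_force: [0.0, 0.4, -0.4]
finger_gap: 0.999
gripper_force: 0.0
```

Run:
```python
from cell import bot
from h import *
s,i=wristcam(bot); print(s["time"],s["ee_pos"],np.degrees(s["tcp_rot"]),s["qpos"])
pickle.dump((s,i),open("w2.pkl","wb")); cv2.imwrite("pics/w2.png",cv2.resize(i["frame"][:280,150:430,::-1],None,fx=2,fy=2,interpolation=cv2.INTER_CUBIC))
```

```text
2.825 [ 0.512482   -0.12350053  0.310439  ] [-1.79980802e+02 -2.63181919e-02  8.17268782e+01] [-0.52757175  0.03211011  0.7073255   1.6501042  -0.0214248   1.46745256
  0.03732387]
```

View pics/w2.png

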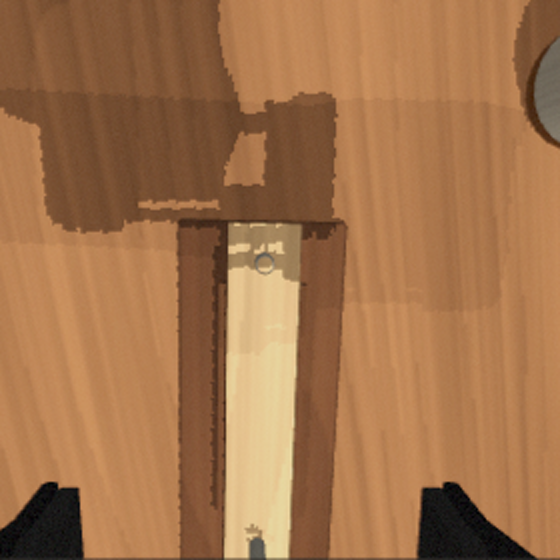

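The wrist view shows the near peg's ring tip at full-frame (282,131.5). The second peg starts at about (278.5,268) and is cut off at the crop's bottom edge. I'll enlarge both areas from the same frame.

Run:
```python
from h import *
s,i=pickle.load(open("w2.pkl","rb")); f=i["frame"]
r=lambda a,k:cv2.resize(a,None,fx=k,fy=k,interpolation=cv2.INTER_NEAREST)
A=r(f[115:148,260:305],8);B=r(f[255:300,255:300],8)
W=np.zeros((370,740,3),np.uint8);W[:264,:360]=A;W[:360,370:730]=B
cv2.imwrite("pics/c3.png",W[:,:,::-1])
```

```text
(no output)
```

View pics/c3.png

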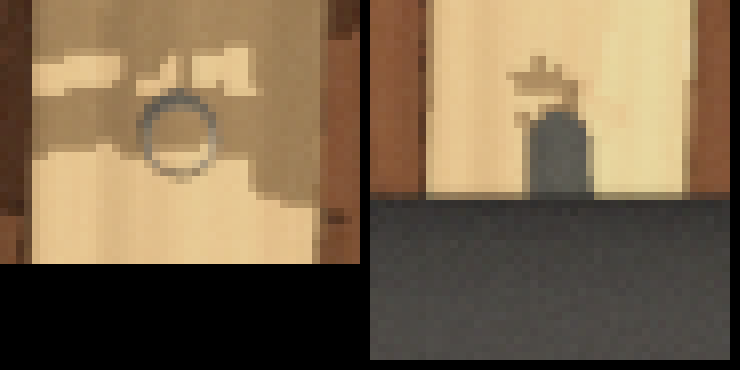

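Run:
```python
from h import *
s,i=pickle.load(open("w2.pkl","rb"))
p0=ray(i,281.9,131.6,.12); e=ray(i,278,268.2,.09); 
d=(p0-e)[:2]; d/=np.linalg.norm(d); p1=e[:2]-.005*d
print(p0,e,p1,np.linalg.norm(p0[:2]-p1),np.degrees(np.arctan2(d[1],d[0])),(p0[:2]+p1)/2)
# bar edges for direction: at z=.09
g=i["frame"].astype(int)
for v in(150,170,200,240):
    r=np.where(g[v,240:330].sum(1)>480)[0]; print(v,240+r[0],240+r[-1],ray(i,240+r[0]-.5,v,.09)[:2],ray(i,240+r[-1]+.5,v,.09)[:2])
```

```text
[ 0.52754855 -0.07095437  0.12      ] [ 0.50044292 -0.23457612  0.09      ] [ 0.49962576 -0.23950889] 0.17085171878190794 80.59379060799706 [ 0.51358715 -0.15523163]
150 264 298 [ 0.50482211 -0.08964902] [ 0.54340105 -0.09525605]
170 264 297 [ 0.50139138 -0.11184448] [ 0.53946884 -0.11737599]
200 263 296 [ 0.49488648 -0.14633719] [ 0.53390218 -0.15200077]
240 263 295 [ 0.48728024 -0.19528889] [ 0.52643457 -0.2009666 ]
```

>>> send_rows --claw '[0,0,0,0,0]' --linear '[[-3,34,0],[-6,68,0],[-9,102,0],[-12,136,-20],[-15,171,-40]]' --delta_rot '[[0,0,10],[0,0,20],[0,0,30],[0,0,40],[0,0,50]]'

```text
time: 3.5
ee_pos: [0.4968, 0.0487, 0.2703]
tcp_rot: [3.141, -0.0, 2.309]
ft_force: [0.5, -1.3, -0.0]
finger_gap: 1.002
gripper_force: 0.0
```

>>> send_rows --claw '[0,0,0,0,0]' --linear '[[-4,42,-35],[-8,85,-70],[-12,128,-105],[-15,171,-140],[-15,171,-150]]' --delta_rot '[[0,0,10],[0,0,20],[0,0,30],[0,0,40],[0,0,48.9]]'

```text
time: 4.12
ee_pos: [0.4791, 0.2219, 0.1179]
tcp_rot: [-3.141, -0.004, -3.116]
ft_force: [0.0, -1.1, 0.4]
finger_gap: 1.002
gripper_force: 0.0
```

>>> send_rows --claw '[0,0]' --linear '[[0,0,0],[0,0,0]]' --delta_rot '[[0,0,0],[0,0,0]]'

```text
time: 4.38
ee_pos: [0.4825, 0.2173, 0.1213]
tcp_rot: [3.141, 0.001, -3.135]
ft_force: [0.0, -0.5, -0.4]
finger_gap: 1.001
gripper_force: 0.0
```

Run:
```python
from cell import bot
import numpy as np
s=bot.sense(); print(s["time"],s["ee_pos"],np.degrees(s["tcp_rot"]),s["qpos"],s["ft_force"])
```

```text
4.375 [0.482474   0.21728247 0.12129043] [ 1.79967845e+02  4.33880146e-02 -1.79628604e+02] [-0.83122076  0.16870779  0.35829492  1.9006187  -0.06688999  1.08279272
  1.13102601] [ 0.03909407 -0.45246033 -0.38015742]
```

>>> send_rows --claw '[0,0,0,0,0]' --linear '[[0,0,-30],[0,0,-60],[0,0,-80],[0,0,-92],[0,0,-92]]' --delta_rot '[[0,0,0],[0,0,0],[0,0,0],[0,0,0],[0,0,0]]'

```text
time: 5.0
ee_pos: [0.4822, 0.2169, 0.0286]
tcp_rot: [-3.141, -0.0, -3.134]
ft_force: [-0.2, -0.6, -0.8]
finger_gap: 1.001
gripper_force: 0.0
```

>>> send_rows --claw '[1,1,1,1,1]' --linear '[[0,0,0],[0,0,0],[0,0,0],[0,0,0],[0,0,0]]' --delta_rot '[[0,0,0],[0,0,0],[0,0,0],[0,0,0],[0,0,0]]' --newtons 45

```text
time: 5.62
ee_pos: [0.4823, 0.217, 0.0286]
tcp_rot: [-3.142, -0.0, -3.133]
ft_force: [-0.3, 0.3, -0.2]
finger_gap: 0.514
gripper_force: 0.0
```

>>> send_rows --claw '[1,1,1,1,1]' --linear '[[0,0,0],[0,0,0],[0,0,0],[0,0,0],[0,0,0]]' --delta_rot '[[0,0,0],[0,0,0],[0,0,0],[0,0,0],[0,0,0]]'

```text
time: 6.25
ee_pos: [0.4822, 0.2171, 0.0285]
tcp_rot: [-3.142, -0.0, -3.133]
ft_force: [-0.5, 0.8, -0.6]
finger_gap: 0.157
gripper_force: 45.0
```

>>> send_rows --claw '[1,1,1,1,1]' --linear '[[0,0,15],[0,0,50],[0,0,90],[0,0,130],[0,0,172]]' --delta_rot '[[0,0,0],[0,0,0],[0,0,0],[0,0,0],[0,0,0]]'

```text
time: 6.88
ee_pos: [0.4819, 0.2166, 0.2026]
tcp_rot: [-3.142, 0.0, -3.134]
ft_force: [1.4, -0.1, -3.6]
finger_gap: 0.158
gripper_force: 45.0
```

>>> send_rows --claw '[1,1,1]' --linear '[[0,0,0],[0,0,0],[0,0,0]]' --delta_rot '[[0,0,0],[0,0,0],[0,0,0]]'

```text
time: 7.25
ee_pos: [0.4814, 0.2166, 0.1992]
tcp_rot: [-3.14, -0.002, -3.133]
ft_force: [-0.5, -0.2, -3.4]
finger_gap: 0.156
gripper_force: 45.0
```

Run:
```python
from cell import bot
from h import *
s,i=wristcam(bot); print(s["time"],s["ee_pos"],np.degrees(s["tcp_rot"]),s["ft_force"],s["wrist_torque"],s["finger_gap"])
pickle.dump((s,i),open("w3.pkl","wb")); cv2.imwrite("pics/w3.png",i["frame"][:,:,::-1])
```

```text
7.25 [0.48143206 0.21662118 0.19924749] [-1.79917391e+02 -1.16954180e-01 -1.79517163e+02] [-0.51210398 -0.21473053 -3.41169134] [ 0.00060258  0.02006273 -0.00465727] 0.15569215441980047
```

View pics/w3.png

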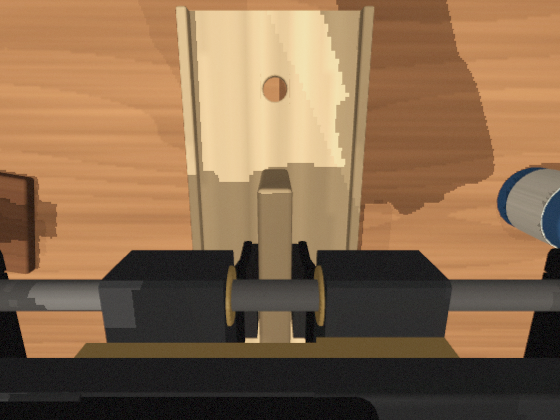

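The wrist view shows the tray held level, with the visible hole centred at about (275,89).

```bash
cat >> h.py <<'E'
def hole(i,u,v,r=22):
    """centroid of the ring-enclosed hole: non-tray-coloured blob near (u,v)"""
    h=cv2.cvtColor(i["frame"],cv2.COLOR_RGB2HSV)[v-r:v+r+1,u-r:u+r+1].astype(int)
    return h
E
python3 - <<'E'
from h import *
s,i=pickle.load(open("w3.pkl","rb")); f=i["frame"].astype(int)
b=f[66:112,252:298]; ratio=b[:,:,2]/b[:,:,0]; print(np.round(ratio[23,::3],2),np.round(ratio[::3,23],2))
m=(ratio<.5).astype(np.uint8)
n,l,st,c=cv2.connectedComponentsWithStats(m); k=1+np.argmax(st[1:,4]); print(st[k],c[k]+[252,66])
u,v=c[k]+[252,66]
z=s["ee_pos"][2]-.0185
H=ray(i,u,v,z); Rt=Ro.from_euler("xyz",s["tcp_rot"]); print("hole tool",Rt.inv().apply(H-s["ee_pos"])*1000)
# tray outer edges via ratio/brightness per row at lip top (18mm above underside)
for row in(30,60,120,180,230):
    r=f[row]; q=(r[:,2]/r[:,0]>.55)&(r.sum(1)>250); x=np.where(q[150:400])[0]+150
    a=[Rt.inv().apply(ray(i,w,row,s["ee_pos"][2]-.0105)-s["ee_pos"])*1000 for w in(x[0]-.5,x[-1]+.5)]
    print(row,x[0],x[-1],a[0][:2],a[1][:2],(a[0]+a[1])[:2]/2)
E
```

```text
[0.67 0.68 0.69 0.67 0.47 0.46 0.46 0.46 0.46 0.42 0.44 0.45 0.66 0.68
 0.68 0.68] [0.66 0.66 0.66 0.6  0.48 0.47 0.48 0.46 0.46 0.48 0.46 0.47 0.63 0.66
 0.67 0.66]
[ 12  11  23  24 424] [274.56839623  88.9009434 ]
hole tool [ 8.47560979e+01 -4.21110152e-02  1.86731261e+01]
30 177 372 [110.06130128 -45.35060389] [110.03030758  45.18427976] [ 1.10045804e+02 -8.31620668e-02]
60 179 370 [ 97.21452813 -45.40063775] [97.19258807 45.22859036] [ 9.72035581e+01 -8.60236936e-02]
120 184 365 [ 69.75579084 -45.01358589] [69.75329292 44.83000165] [69.75454188 -0.09179212]
180 188 361 [ 39.66119491 -45.10708298] [39.679833   44.91012593] [39.67051396 -0.09847852]
230 192 357 [ 12.28367327 -44.83262364] [12.32130775 44.62400469] [12.30249051 -0.10430947]
```

>>> send_rows --claw '[1,1,1,1,1]' --linear '[[3,-30,0],[6,-65,0],[9,-100,0],[12,-140,0],[15,-180,0]]' --delta_rot '[[0,0,-9],[0,0,-19],[0,0,-29],[0,0,-39],[0,0,-49]]'

```text
time: 7.92
ee_pos: [0.4968, 0.0357, 0.1998]
tcp_rot: [-3.14, -0.0, 2.289]
ft_force: [-0.1, 0.5, -2.6]
finger_gap: 0.16
gripper_force: 45.0
```

>>> send_rows --claw '[1,1,1,1,1]' --linear '[[4,-40,0],[8,-85,0],[12,-130,0],[15,-170,0],[17,-191,0]]' --delta_rot '[[0,0,-10],[0,0,-20],[0,0,-30],[0,0,-40],[0,0,-50.4]]'

```text
time: 8.55
ee_pos: [0.5135, -0.1565, 0.2]
tcp_rot: [-3.141, 0.001, 1.406]
ft_force: [0.4, 0.1, -3.1]
finger_gap: 0.156
gripper_force: 45.0
```

>>> send_rows --claw '[1,1,1,1,1]' --linear '[[0,0,0],[0,0,-15],[0,0,-30],[0,0,-36],[0,0,-36]]' --delta_rot '[[0,0,-0.5],[0,0,-0.5],[0,0,-0.5],[0,0,-0.5],[0,0,-0.5]]'

```text
time: 9.18
ee_pos: [0.5139, -0.1535, 0.1639]
tcp_rot: [-3.14, 0.0, 1.407]
ft_force: [0.5, 0.0, -1.9]
finger_gap: 0.158
gripper_force: 45.0
```

Run:
```python
from cell import bot
from h import *
s,i=wristcam(bot); print(s["time"],s["ee_pos"],np.degrees(s["tcp_rot"]),s["ft_force"],s["wrist_torque"],s["qpos"])
t=bot.get_image("top"); sd=bot.get_image("side")
pickle.dump((s,i,t,sd),open("w4.pkl","wb"))
r=lambda a,k:cv2.resize(a,None,fx=k,fy=k,interpolation=cv2.INTER_CUBIC)
W=np.zeros((590,790,3),np.uint8)
W[:240,:240]=r(i["frame"][65:113,250:298],5); W[250:550,:400]=r(t["frame"][205:280,280:380],4)
W[:360,410:790]=r(sd["frame"][130:220,285:380],4)
print(proj(i,[.5275,-.071,.12]))
cv2.imwrite("pics/w4.png",W[:,:,::-1])
```

```text
9.175 [ 0.51391458 -0.15354702  0.16387142] [-1.79929002e+02  1.38807239e-02  8.06330795e+01] [ 0.50113958  0.01319407 -1.85186831] [-0.09445316  0.04888075 -0.03362417] [-0.47780514  0.16659025  0.7641677   1.84927971 -0.12423224  1.17547562
  0.16410865]
[274.31431815  94.18720119]
```

View pics/w4.png

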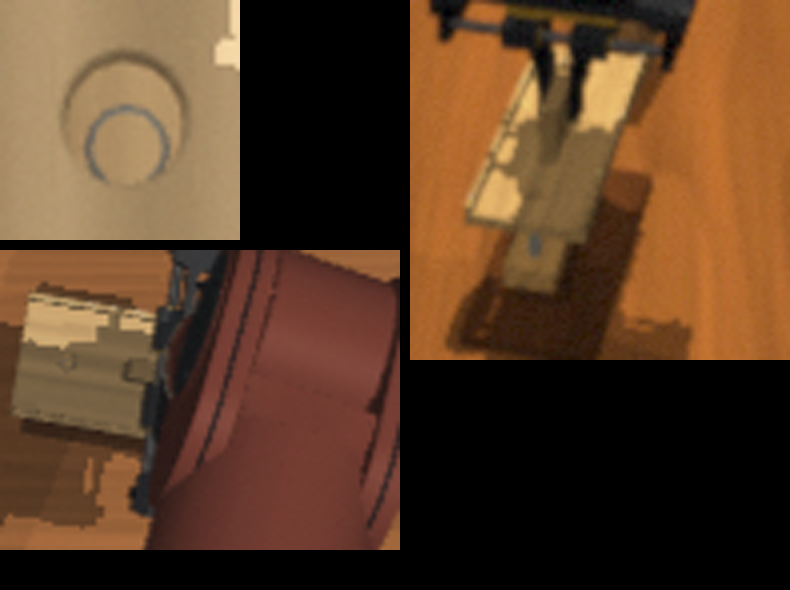

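Through the hole, the crop shows the peg's ring tip at full-frame (274.9,93.5), with the hole rim centred at about (274.5,88). The peg is already inside the hole's outline.

Run:
```python
from h import *
s,i,t,sd=pickle.load(open("w4.pkl","rb")); Rt=Ro.from_euler("xyz",s["tcp_rot"])
p=ray(i,274.9,93.5,.12); print("peg",p,"in tool",Rt.inv().apply(p-s["ee_pos"])*1000)
h=ray(i,274.5,88.2,s["ee_pos"][2]-.0185); print("hole",h,Rt.inv().apply(h-s["ee_pos"])*1000, (p-h)*1000)
```

```text
peg [ 0.52789419 -0.07068385  0.12      ] in tool [84.04419358  0.36104389 43.8506489 ]
hole [ 0.52795878 -0.06928864  0.14537142] [85.42515821  0.16625769 18.47911324] [ -0.06459209  -1.3952017  -25.37142225]
```

>>> send_rows --claw '[1,1,1,1,1]' --linear '[[0,-0.9,-4],[0,-0.9,-8],[0,-0.9,-12],[0,-0.9,-14],[0,-0.9,-15]]' --delta_rot '[[0,0,0],[0,0,0],[0,0,0],[0,0,0],[0,0,0]]'

```text
time: 9.95
ee_pos: [0.5142, -0.1549, 0.1494]
tcp_rot: [-3.141, 0.0, 1.406]
ft_force: [-1.2, 1.0, -2.4]
finger_gap: 0.159
gripper_force: 45.0
```

>>> send_rows --claw '[1,1,1]' --linear '[[0,0,-0.5],[0,0,-1],[0,0,-1.5]]' --delta_rot '[[0,0,0],[0,0,0],[0,0,0]]'

```text
time: 10.32
ee_pos: [0.5143, -0.1549, 0.1481]
tcp_rot: [3.142, -0.0, 1.406]
ft_force: [0.3, 0.0, -3.8]
finger_gap: 0.15
gripper_force: 45.0
```

>>> send_rows --claw '[1,1,1,1]' --linear '[[0,0,-0.5],[0,0,-1],[0,0,-1.5],[0,0,-1.5]]' --delta_rot '[[0,0,0],[0,0,0],[0,0,0],[0,0,0]]'

```text
time: 10.82
ee_pos: [0.5142, -0.1548, 0.1465]
tcp_rot: [-3.141, -0.0, 1.406]
ft_force: [0.5, -0.2, -1.6]
finger_gap: 0.156
gripper_force: 45.0
```

>>> send_rows --claw '[1,1,1,1]' --linear '[[0,0,-0.5],[0,0,-1],[0,0,-1.5],[0,0,-1.5]]' --delta_rot '[[0,0,0],[0,0,0],[0,0,0],[0,0,0]]'

```text
time: 11.32
ee_pos: [0.5142, -0.1549, 0.145]
tcp_rot: [-3.141, 0.0, 1.406]
ft_force: [0.3, 0.0, -2.4]
finger_gap: 0.155
gripper_force: 45.0
```

Run:
```python
from cell import bot
from h import *
s,i=wristcam(bot); print(s["time"],s["ee_pos"],np.degrees(s["tcp_rot"]),s["ft_force"],s["wrist_torque"])
sd=bot.get_image("side")
pickle.dump((s,i,sd),open("w5.pkl","wb"))
r=lambda a,k:cv2.resize(a,None,fx=k,fy=k,interpolation=cv2.INTER_CUBIC)
W=np.zeros((400,790,3),np.uint8)
W[:384,:384]=r(i["frame"][65:113,250:298],8)
W[:360,390:770]=r(sd["frame"][130:220,285:380],4)
cv2.imwrite("pics/w5.png",W[:,:,::-1])
```

```text
11.325 [ 0.51424502 -0.15487523  0.14500847] [-1.79994023e+02  3.74344361e-03  8.05811510e+01] [ 0.30831011  0.02285844 -2.35260433] [-0.10330358  0.04978563 -0.02111606]
```

View pics/w5.png

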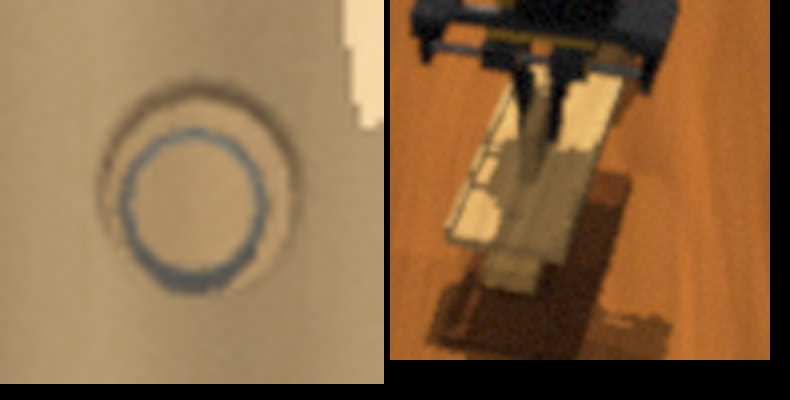

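The wrist crop shows the peg's ring tip at crop (194,207), i.e. full-frame (273.8,90.4). It sits inside the hole, which spans 98-300 horizontally (centre about 199).

Run:
```python
from h import *
s,i,sd=pickle.load(open("w5.pkl","rb")); Rt=Ro.from_euler("xyz",s["tcp_rot"])
for v in(204,207):
  p=ray(i,250+194/8-.5,65+v/8-.5,.12); print("peg tool",Rt.inv().apply(p-s["ee_pos"])*1000)
h=ray(i,250+199/8-.5,65+187/8-.5,s["ee_pos"][2]-.0185); print("hole",Rt.inv().apply(h-s["ee_pos"])*1000)
```

```text
peg tool [84.9238357  -0.23303477 25.00294895]
peg tool [84.73825104 -0.23318698 25.00296109]
hole [85.58134568  0.10493028 18.4943977 ]
```

>>> send_rows --claw '[1,1,1,1,1]' --linear '[[-0.2,-0.2,-1],[-0.2,-0.2,-2],[-0.2,-0.2,-3],[-0.2,-0.2,-4],[-0.2,-0.2,-5]]' --delta_rot '[[0,0,0],[0,0,0],[0,0,0],[0,0,0],[0,0,0]]'

```text
time: 12.05
ee_pos: [0.514, -0.155, 0.14]
tcp_rot: [-3.142, -0.0, 1.406]
ft_force: [0.5, 0.4, -2.8]
finger_gap: 0.159
gripper_force: 45.0
```

>>> send_rows --claw '[1,1,1,1,1]' --linear '[[0,0,-1.2],[0,0,-2.4],[0,0,-3.6],[0,0,-4.8],[0,0,-6]]' --delta_rot '[[0,0,0],[0,0,0],[0,0,0],[0,0,0],[0,0,0]]'

```text
time: 12.68
ee_pos: [0.5141, -0.155, 0.134]
tcp_rot: [3.142, 0.0, 1.406]
ft_force: [-0.6, 0.4, -2.8]
finger_gap: 0.156
gripper_force: 45.0
```

>>> send_rows --claw '[1,1,1,1,1]' --linear '[[0,0,-1.2],[0,0,-2.4],[0,0,-3.6],[0,0,-4.8],[0,0,-6]]' --delta_rot '[[0,0,0],[0,0,0],[0,0,0],[0,0,0],[0,0,0]]'

```text
time: 13.3
ee_pos: [0.5141, -0.155, 0.128]
tcp_rot: [-3.142, -0.0, 1.406]
ft_force: [-0.6, 0.2, -2.7]
finger_gap: 0.154
gripper_force: 45.0
```

>>> send_rows --claw '[1,1,1,1,1]' --linear '[[0,0,-1.2],[0,0,-2.4],[0,0,-3.6],[0,0,-4.8],[0,0,-6]]' --delta_rot '[[0,0,0],[0,0,0],[0,0,0],[0,0,0],[0,0,0]]'

```text
time: 13.92
ee_pos: [0.5141, -0.155, 0.122]
tcp_rot: [-3.142, 0.0, 1.406]
ft_force: [-0.2, 0.6, -2.7]
finger_gap: 0.156
gripper_force: 45.0
```

Home is at about z = 0.1185, so I'll take the last millimetres in small steps until it touches.

>>> send_rows --claw '[1,1,1,1]' --linear '[[0,0,-0.8],[0,0,-1.6],[0,0,-2.4],[0,0,-2.8]]' --delta_rot '[[0,0,0],[0,0,0],[0,0,0],[0,0,0]]'

```text
time: 14.42
ee_pos: [0.514, -0.155, 0.1192]
tcp_rot: [-3.142, -0.0, 1.406]
ft_force: [0.3, 0.4, -3.3]
finger_gap: 0.159
gripper_force: 45.0
```

>>> send_rows --claw '[1,1,1]' --linear '[[0,0,-0.2],[0,0,-0.4],[0,0,-0.4]]' --delta_rot '[[0,0,0],[0,0,0],[0,0,0]]'

```text
time: 14.8
ee_pos: [0.514, -0.1551, 0.1188]
tcp_rot: [-3.142, 0.0, 1.406]
ft_force: [0.3, -0.1, -3.5]
finger_gap: 0.159
gripper_force: 45.0
```

>>> send_rows --claw '[1,1,1]' --linear '[[0,0,-0.2],[0,0,-0.4],[0,0,-0.4]]' --delta_rot '[[0,0,0],[0,0,0],[0,0,0]]'

```text
time: 15.18
ee_pos: [0.5141, -0.1551, 0.1186]
tcp_rot: [3.142, -0.0, 1.406]
ft_force: [-1.7, 0.4, -0.4]
finger_gap: 0.155
gripper_force: 45.0
```

>>> send_rows --claw '[1,1,1]' --linear '[[0,0,-0.2],[0,0,-0.2],[0,0,-0.2]]' --delta_rot '[[0,0,0],[0,0,0],[0,0,0]]'

```text
time: 15.55
ee_pos: [0.5141, -0.1551, 0.1185]
tcp_rot: [3.142, -0.0, 1.406]
ft_force: [-3.3, 1.3, 5.0]
finger_gap: 0.158
gripper_force: 45.0
```

>>> send_rows --claw '[0.5,0.5,0.5,0.5,0.5]' --linear '[[0,0,0],[0,0,0],[0,0,0],[0,0,0],[0,0,0]]' --delta_rot '[[0,0,0],[0,0,0],[0,0,0],[0,0,0],[0,0,0]]'

```text
time: 16.18
ee_pos: [0.5141, -0.1551, 0.1182]
tcp_rot: [-3.142, 0.0, 1.406]
ft_force: [0.7, 0.1, -0.5]
finger_gap: 0.493
gripper_force: 0.0
```

>>> send_rows --claw '[0.5,0.5,0.5,0.5,0.5]' --linear '[[0,0,10],[0,0,40],[0,0,80],[0,0,120],[0,0,150]]' --delta_rot '[[0,0,0],[0,0,0],[0,0,0],[0,0,0],[0,0,0]]'

```text
time: 16.8
ee_pos: [0.5143, -0.1554, 0.2708]
tcp_rot: [3.14, -0.0, 1.406]
ft_force: [-0.6, 1.2, 0.0]
finger_gap: 0.503
gripper_force: 0.0
```

>>> send_rows --claw '[0.5,0.5,0.5,0.5,0.5]' --linear '[[0,40,10],[0,90,20],[0,140,20],[0,190,20],[0,190,20]]' --delta_rot '[[0,0,0],[0,0,0],[0,0,0],[0,0,0],[0,0,0]]'

```text
time: 17.42
ee_pos: [0.5138, 0.0394, 0.2886]
tcp_rot: [-3.141, -0.001, 1.413]
ft_force: [-0.3, -0.4, -0.2]
finger_gap: 0.506
gripper_force: 0.0
```

Run:
```python
from cell import bot
from h import *
s=bot.sense(); print(s["time"],s["ee_pos"],s["ft_force"])
t=bot.get_image("top"); sd=bot.get_image("side")
r=lambda a,k:cv2.resize(a,None,fx=k,fy=k,interpolation=cv2.INTER_CUBIC)
W=np.zeros((440,790,3),np.uint8)
W[:320,:400]=r(t["frame"][200:280,280:380],4); W[:440,410:790]=r(sd["frame"][110:220,285:380],4)
cv2.imwrite("pics/f.png",W[:,:,::-1])
```

```text
17.425 [0.51376411 0.0394378  0.28863778] [-0.26026621 -0.44835129 -0.20870203]
```

View pics/f.png

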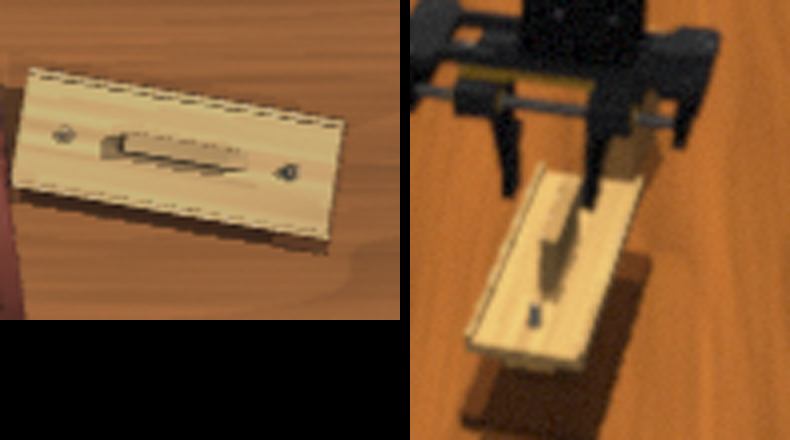

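The final picture shows the tray flat on the bar. The pegs stand through both holes, at crop (64,133) and (288,172), and the gripper is clear.

```bash
python3 -c "
from cell import bot
print(bot.close_job())"
```

```text
the job is handed in; nothing more can be done
None
```

The tray hangs on the stand with a peg through each hole, lowered until it rested flat on the bar (about 8 N at contact) before release; the jar, tin and carton were not touched, and the job was handed in at about 17.5 s.

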